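# Snap the analyser's green circuit board home on its standoffs

### The job

The green circuit board of the analyser is only resting on the tips of its four barbed standoffs. Press it down from above, at both ends, until all four posts have clicked through and the board lies fully home in its tray. Leave the blue board in the other tray as it is.

Things in the scene. Friction and masses are not known exactly. Their poses are not given: they have to be found in the camera images.
- green_board_center (a point): Middle of the loose green board's top face. Board 110 x 150 x 4 mm (x, y, z up); finned heat sink 13 mm tall in its middle. It rests on the barb tips of four white nylon posts at x +-40, y +-60 mm, standing in a fixed 150 x 190 mm tray with 18 mm walls. Top face: about 39 mm above the table at the start, 29 mm fully home on the posts' shoulders. Post tips: 43 mm above the table.
- green_pad_a (a point): Centre of the white press pad (bare of parts, 36 x 24 mm, long side along x), on the green board's top face, 60 mm from its middle along +y, half-way between two posts. Board's axes, z up. Pressing here drives this end's two posts through: about 6 to 12 N (the double if all four are driven at once), then the barbs spring out over the board and hold it.
- green_pad_b (a point): Centre of the same white press pad at the green board's other end, 60 mm from its middle along -y; same axes, heights and forces.
- blue_board_center (a point): Middle of the top face of the blue board, of the same size and build, resting on its own four posts in the other tray, 0.30 to 0.44 m away in y, on either side; to be left alone. Axes as for the green board.
Things that resemble listed ones, but are neither listed nor needed, are in the scene too. Of the things like the part that bears green_board_center, leave any that is brown; of the rest the larger one is meant.

How it is judged:
By the outcome, as a careful person would: the job done as asked, in the order asked, and still so for the second after the job is handed in, with the robot touching nothing.
It also fails if it takes over 37 s, if anything falls off the work surface, if the arm or the gripper's body presses on something with over 40 N, if the wrist force passes 120 N, or if a joint passes its speed limit or range.

### The arm

A 6-joint arm with a two-finger parallel gripper is mounted at the origin on the work surface. World frame = base frame: x ahead of the robot, y to its left, z up, the work surface at z = 0. Lengths are in m, angles in rad, forces in N, time in s.
With the tool pointing down it reaches from about 0.375 to 0.825 m from the base axis. Payload 5.5 kg.
Tool frame: the origin (TCP) lies on the centre line of the jaws, within the pads' length; the fingertips stand 17 mm ahead of it and the grasp point (between the pads) lies 2 mm behind it (env.finger_overhang is the distance from the TCP to the fingertips, in m); z points along the fingers, y is the line along which they close (so a half turn about z gives the same grasp; the last joint's range is limited). The gripper opens to 85 mm and grips with 20 to 120 N. Pads are 22 mm wide; open, the fingers measure 114 mm over their backs; the gripper's body (76 mm by 85 mm) begins 54 mm behind the grasp point. The pads swing forward as they close: fully open they stand 13 mm farther back than shut.
Start: joints at [1.253, 0.314, -0.047, 1.21, 0, 1.571], TCP at [0.187, 0.57, 0.248] pointing down, gripper open.
Joint ranges: [-2.67, 2.67], [-0.69, 1.73], [-1.03, 1.25], [-2.08, 2.16], [-1.42, 1.45], [-3.14, 3.14]. Speed limits (rad/s): [2.39, 2.39, 3.01, 3.14, 3.14, 3.14].

### API

Orientations are given as a 3x3 rotation matrix whose columns are the frame's x, y, z axes.
In Python, from rig import env gives the robot as it stands.
- The arm moves only by the tool apply_moves, never from a script. Its argument "steps" is a list of rows, each a list of 3 entries, a list of its own where there are three numbers: the closure, from -1 (fully open) to 1 (shut), then the shift along the tool's x, y, z as a fraction of full scale, then the turn, a rotation vector about the tool's x, y, z as a fraction of full scale. In form: [[fingers, [x, y, z], [rx, ry, rz]], ...]. A call has exactly 8 rows; each row shifts and turns the commanded pose from where the row before left it, along the tool's axes as they then stand; what a row does not reach is not made up. Full scale, the value 1, is 4 cm for a shift and 10 degrees for a turn. A row lasts 1/8 s, in which the tool goes at most 62.5 mm and 10.7 degrees, less where a joint would pass 70% of its speed; a pose out of reach is approached as far as the arm can. A call with a number of a shift or a turn outside -1 to 1 is refused whole. A call with a gripper value outside its range is refused whole. The fingers move at their own pace and stop on an object; "force" is the grip in N (left out, the last holds). Time passes only in rows, so rows that do not move let the fingers close, or fill a call up. It gives the time, the measured TCP pose, the force, the opening and the grip force at its end, in the units of the state.
- env.state(): the state, without advancing time (a new reading comes with each control period).
- env.get_image(name): name is "scene" or "top"; returns a dict with "frame" (420x560x3 uint8, red, green, blue), "range_z" (420x560 float32, m along the optical axis (not along the pixel's ray), 0 where there is no reading), "fx", "fy", "cx", "cy" (pixels), "extrinsics" (4x4, takes a point from camera to world coordinates). Camera axes: x right, y down, z forward; pixel columns grow to the right and rows downward; lengths in m; the calibration is good to about 2 mm. A picture is of the moment at which its call begins.
- env.job_done(): hands the job in; it is judged then, once.
The state is a dict: "time": time; "joint_positions": joint angles; "dq": joint speeds; "tau": joint torques, N m; "position": TCP position; "eef_rot": TCP orientation; "force": force on the tool from outside, world axes, zero at the start; "torque": the same for the moment, N m; "grip_width": opening from 0.0 (shut) to 1.0 (fully open); "gripper_force": force on a finger pad.
Only numpy, scipy, OpenCV 4.12 (cv2) and the standard library are available. Lean on these libraries where they do the work, as an engineer would, in place of code of your own. Each camera call takes 0.05 s, during which the arm holds its last target. There are 200 camera calls.

## Working session

There is one attempt and no reset: what is moved stays moved. The work goes in short steps, Python scripts to look and compute and a tool call to move; the robot and the scene stay as the last step left them, time stands still between calls to the robot, and variables do not carry over. Pictures are saved under pics/ and viewed, at most 10 in all, crops included, and the job is handed in when it is done.

Besides the shell and the picture viewer there is one more tool, called after "Call:" by a JSON object that holds its "op" and its "data". apply_moves: Moves the arm, as the interface text tells. Its arguments: {"type":"object","properties":{"steps":{"type":"array","items":{"type":"array"}},"force":{"type":"number"}},"required":["steps"]}

```bash
mkdir -p pics; cat > h.py <<'E'
import numpy as np, cv2
from rig import env
def grab(n,save):
    d=env.get_image(n); cv2.imwrite(f'pics/{save}.png',d['frame'][:,:,::-1]); np.savez(f'{save}.npz',**d); return d
def pt(d,u,v):
    u0,v0=int(round(u)),int(round(v)); w=d['range_z'][v0-1:v0+2,u0-1:u0+2]; z=np.median(w[w>0])
    p=np.array([(u-d['cx'])/d['fx']*z,(v-d['cy'])/d['fy']*z,z,1]); return (d['extrinsics']@p)[:3]
E
python3 -c "
from h import *
grab('top','top0');grab('scene','scene0');s=env.state();print(s)"
```

```text
{'time': 0.1, 'joint_positions': array([ 1.25299798e+00,  3.14154126e-01, -4.79682848e-02,  1.21020751e+00,
        1.25792481e-05,  1.57081400e+00]), 'dq': array([ 0.00025292, -0.00195532,  0.0025992 ,  0.00067509,  0.00110228,
        0.0005911 ]), 'tau': array([ 1.47360384e-03, -5.40767956e+01,  3.40541196e+01,  1.11829833e-02,
        5.46507113e-05, -1.08492057e-05]), 'position': array([0.18732795, 0.56948895, 0.24752621]), 'eef_rot': array([[-9.49920156e-01,  3.12492331e-01, -4.91159468e-04],
       [ 3.12492717e-01,  9.49919045e-01, -1.45286636e-03],
       [ 1.25521362e-05, -1.53359080e-03, -9.99998824e-01]]), 'force': array([-0.5395856 , -0.70664773,  0.14060492]), 'torque': array([0.02500077, 0.00495822, 0.00217113]), 'gripper_force': 0.0, 'grip_width': 1.0025633545318644}
```

View pics/top0.png

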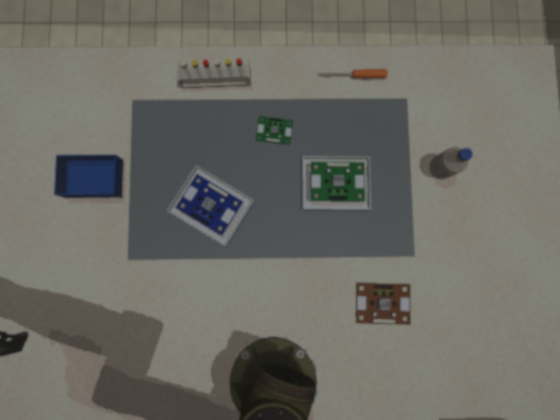

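View pics/scene0.png

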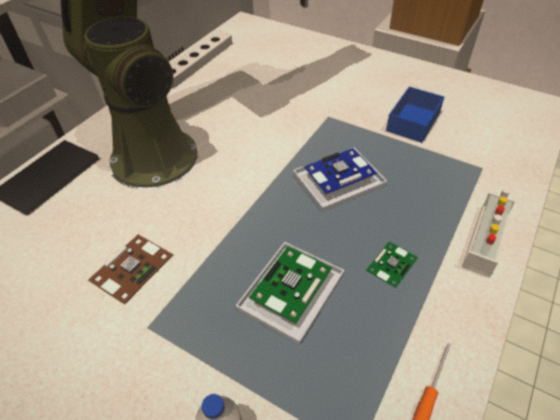

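Candidates in the top view are the large green board in its tray (338,182), a small green board (275,129) and a brown board (383,304). The blue board is at (210,203). I choose the large green board in the tray and check it in a close crop.

```bash
python3 -c "
from h import *
d=dict(np.load('top0.npz'))
f=d['frame'][145:220,290:385,::-1]
cv2.imwrite('pics/crop0.png',cv2.resize(f,None,fx=8,fy=8,interpolation=cv2.INTER_CUBIC))
print(d['fx'],d['extrinsics'].round(3))
for u,v in [(318,182),(359,182),(338,182),(303,157),(369,157),(369,210),(303,210),(210,203),(338,230),(275,129)]: print(u,v,pt(d,u,v).round(4))
d=dict(np.load('scene0.npz'))
for u,v in [(305,258),(276,304),(291,279)]: print(u,v,pt(d,u,v).round(4))
"
```

```text
411.02613412806056 [[-0.012 -0.994  0.111  0.339]
 [-1.     0.01  -0.018 -0.006]
 [ 0.016 -0.111 -0.994  1.154]
 [ 0.     0.     0.     1.   ]]
318 182 [ 0.5362 -0.1304  0.0393]
359 182 [ 0.5352 -0.2437  0.0391]
338 182 [ 0.534  -0.184   0.0488]
303 157 [ 0.6136 -0.0925  0.0107]
369 157 [ 0.6103 -0.2789  0.0184]
369 210 [ 0.4612 -0.2774  0.0018]
303 210 [ 4.633e-01 -9.050e-02  3.000e-04]
210 203 [0.4791 0.1638 0.0522]
338 230 [ 0.4057 -0.1882  0.    ]
275 129 [ 0.6956 -0.0137  0.012 ]
305 258 [ 0.5362 -0.1175  0.0384]
276 304 [ 0.5403 -0.244   0.0389]
291 279 [ 0.5405 -0.1849  0.0499]
```

View pics/crop0.png

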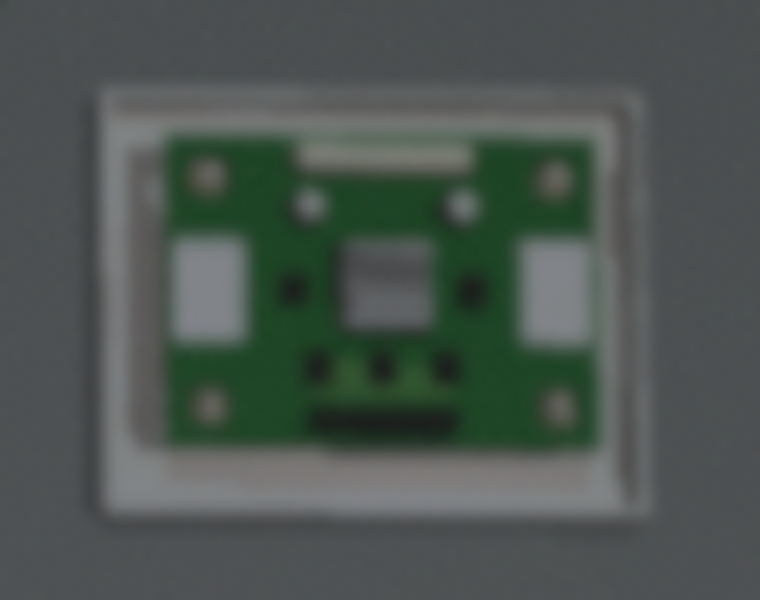

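The crop confirms the choice: it shows the large green board with four post holes. Pad a is at crop (209,290), world (0.538,-0.125), and pad b at crop (555,292), world (0.537,-0.245). They are 120 mm apart at z 39 mm with yaw about 0, which fits the description. I'll turn the tool so the closed fingers fit the pad, then travel.

Call:
{"op": "apply_moves", "data": {"steps": [[1,[0,0,0],[0,0,0.9]],[1,[0,0,0],[0,0,0.9]],[1,[0,0,0],[0,0,0.9]],[1,[0,0,0],[0,0,0.9]],[1,[0,0,0],[0,0,0.9]],[1,[0,0,0],[0,0,0.9]],[1,[0,0,0],[0,0,0.9]],[1,[0,0,0],[0,0,0.9]]], "force": 40}}

```text
time: 1.1
position: [0.1874, 0.5696, 0.2477]
eef_rot: [[0.009, 1.0, -0.0], [1.0, -0.009, -0.001], [-0.001, -0.0, -1.0]]
force: [0.6, 0.6, 0.5]
grip_width: 0.006
gripper_force: 0.0
```

Call:
{"op": "apply_moves", "data": {"steps": [[1,[-1,0.5,0],[0,0,0]],[1,[-1,0.5,0],[0,0,0]],[1,[-1,0.5,0],[0,0,0]],[1,[-1,0.5,0],[0,0,0]],[1,[-1,0.5,0],[0,0,0]],[1,[-1,0.5,0],[0,0,0]],[1,[-1,0.5,0],[0,0,0]],[1,[-1,0.5,0],[0,0,0]]]}}

```text
time: 2.1
position: [0.3466, 0.2479, 0.2481]
eef_rot: [[0.003, 1.0, -0.0], [1.0, -0.003, -0.0], [-0.0, -0.0, -1.0]]
force: [-0.1, 0.3, 0.5]
grip_width: 0.005
gripper_force: 0.0
```

Call:
{"op": "apply_moves", "data": {"steps": [[1,[-1,0.5,0],[0,0,0]],[1,[-1,0.5,0],[0,0,0]],[1,[-1,0.5,0],[0,0,0]],[1,[-1,0.5,0],[0,0,0]],[1,[-1,0.5,0],[0,0,0]],[1,[-1,0.5,0],[0,0,0]],[1,[-1,0.5,0],[0,0,0]],[1,[-1,0.5,0],[0,0,0]]]}}

```text
time: 3.1
position: [0.5054, -0.0726, 0.248]
eef_rot: [[0.004, 1.0, -0.001], [1.0, -0.004, 0.0], [0.0, -0.001, -1.0]]
force: [1.0, 1.0, -0.4]
grip_width: 0.0
gripper_force: 0.0
```

```bash
python3 -c "
from h import *
s=env.state();print(s['time'],s['position'],s['eef_rot'].round(4),s['joint_positions'].round(2),s['force'],s['grip_width'],env.finger_overhang)"
```

```text
3.1 [ 0.50537791 -0.07262707  0.24798995] [[ 3.8e-03  1.0e+00 -5.0e-04]
 [ 1.0e+00 -3.8e-03  2.0e-04]
 [ 2.0e-04 -5.0e-04 -1.0e+00]] [-0.14  0.15 -0.26  1.16  0.    1.43] [ 0.96149511  1.01074483 -0.41192904] 9.391783587592853e-05 0.017
```

Call:
{"op": "apply_moves", "data": {"steps": [[1,[-0.33,0.2,0.5],[0,0,0]],[1,[-0.33,0.2,0.7],[0,0,0]],[1,[-0.33,0.2,0.8],[0,0,0]],[1,[-0.33,0.2,0.8],[0,0,0]],[1,[0,0,0.7],[0,0,0]],[1,[0,0,0.5],[0,0,0]],[1,[0,0,0.2],[0,0,0]],[1,[0,0,0],[0,0,0]]]}}

```text
time: 4.1
position: [0.5366, -0.124, 0.08]
eef_rot: [[0.004, 1.0, -0.001], [1.0, -0.004, 0.0], [0.0, -0.001, -1.0]]
force: [0.2, 0.7, 0.3]
grip_width: -0.003
gripper_force: 0.0
```

```bash
python3 -c "
from h import *
d=grab('scene','scene1');t=grab('top','top1')
a=cv2.resize(d['frame'][215:345,225:355,::-1],(600,600),interpolation=cv2.INTER_CUBIC)
cv2.imwrite('pics/crop1.png',a)
print(env.state()['position'],env.state()['force'],env.state()['time'])
"
```

```text
[ 0.53752554 -0.12418768  0.08108403] [-0.15403209  0.22826415  0.32313396] 4.2
```

View pics/crop1.png

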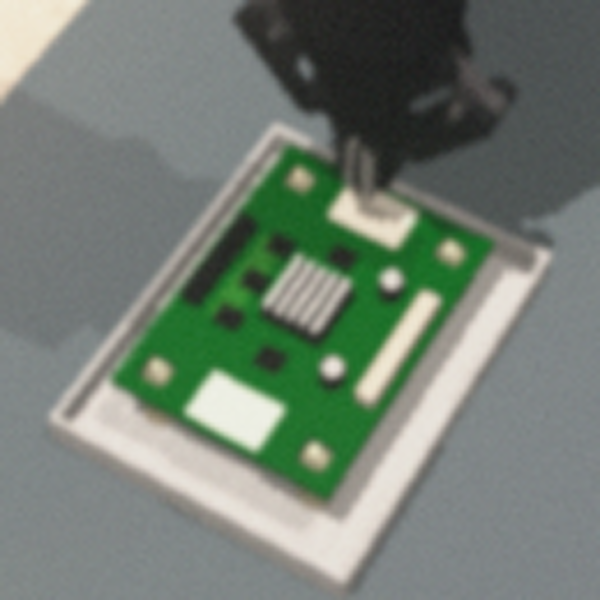

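The fingertips are over pad a, at crop (375,210), about 25 mm above it. I'll descend.

Call:
{"op": "apply_moves", "data": {"steps": [[1,[0,0,0.25],[0,0,0]],[1,[0,0,0.2],[0,0,0]],[1,[0,0,0.05],[0,0,0]],[1,[0,0,0.03],[0,0,0]],[1,[0,0,0.03],[0,0,0]],[1,[0,0,0.03],[0,0,0]],[1,[0,0,0.03],[0,0,0]],[1,[0,0,0.03],[0,0,0]]]}}

```text
time: 5.2
position: [0.5373, -0.1242, 0.0549]
eef_rot: [[0.004, 1.0, 0.001], [1.0, -0.004, -0.0], [-0.0, 0.001, -1.0]]
force: [-2.2, 0.5, 9.1]
grip_width: 0.001
gripper_force: 4.2
```

Call:
{"op": "apply_moves", "data": {"steps": [[1,[0,0,0.03],[0,0,0]],[1,[0,0,0.03],[0,0,0]],[1,[0,0,0.03],[0,0,0]],[1,[0,0,0.03],[0,0,0]],[1,[0,0,0.03],[0,0,0]],[1,[0,0,0.03],[0,0,0]],[1,[0,0,0],[0,0,0]],[1,[0,0,0],[0,0,0]]]}}

```text
time: 6.2
position: [0.5372, -0.1242, 0.0471]
eef_rot: [[0.004, 1.0, 0.0], [1.0, -0.004, -0.0], [-0.0, 0.0, -1.0]]
force: [-0.1, 0.2, 2.7]
grip_width: -0.001
gripper_force: 1.3
```

Call:
{"op": "apply_moves", "data": {"steps": [[1,[0,0,0.02],[0,0,0]],[1,[0,0,0.02],[0,0,0]],[1,[0,0,0.02],[0,0,0]],[1,[0,0,0],[0,0,0]],[1,[0,0,0],[0,0,0]],[1,[0,0,0],[0,0,0]],[1,[0,0,0],[0,0,0]],[1,[0,0,0],[0,0,0]]]}}

```text
time: 7.2
position: [0.5374, -0.1243, 0.0465]
eef_rot: [[0.004, 1.0, 0.001], [1.0, -0.004, -0.0], [-0.0, 0.001, -1.0]]
force: [-4.4, 1.4, 20.2]
grip_width: -0.002
gripper_force: 10.0
```

It stopped hard at 29.5 mm with 20 N, so end a is home. I'll lift and move to pad b.

Call:
{"op": "apply_moves", "data": {"steps": [[1,[0,0,-0.5],[0,0,0]],[1,[0,0,-0.8],[0,0,0]],[1,[-0.5,0,0],[0,0,0]],[1,[-1,0,0],[0,0,0]],[1,[-1,0,0],[0,0,0]],[1,[-0.5,0,0],[0,0,0]],[1,[0,0,0],[0,0,0]],[1,[0,0,0],[0,0,0]]]}}

```text
time: 8.2
position: [0.536, -0.2433, 0.096]
eef_rot: [[0.003, 1.0, -0.001], [1.0, -0.003, 0.001], [0.001, -0.001, -1.0]]
force: [-0.1, 0.2, -0.2]
grip_width: -0.001
gripper_force: 0.0
```

```bash
python3 -c "
from h import *
d=grab('scene','scene2');t=grab('top','top2')
a=cv2.resize(d['frame'][215:345,225:355,::-1],(600,600),interpolation=cv2.INTER_CUBIC)
cv2.imwrite('pics/crop2.png',a)
print(env.state()['position'],env.state()['force'],env.state()['time'])
print(pt(t,316,181.3),pt(d,307,257),pt(d,276,304))
"
```

```text
[ 0.5363189  -0.24302935  0.09641847] [ 0.72358345  0.3585691  -0.21859687] 8.3
[ 0.53983679 -0.12589447  0.03004007] [ 0.52834236 -0.09255455  0.00682551] [ 0.53970931 -0.24311535  0.03718427]
```

View pics/crop2.png

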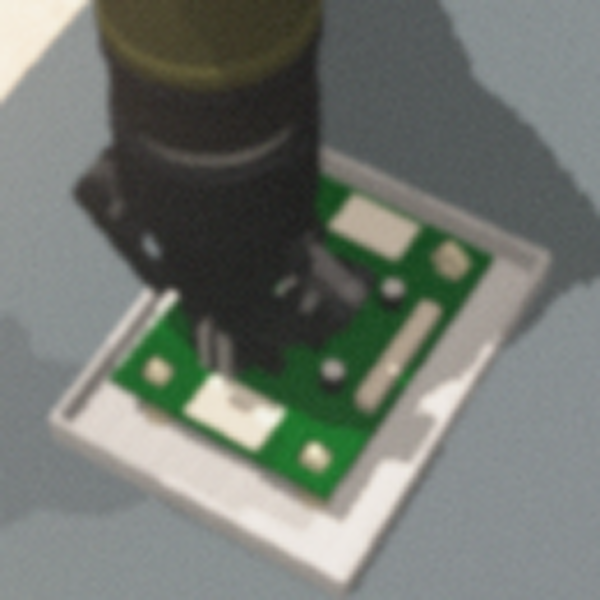

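Pad a now reads 30 mm, so it is home. The fingers are behind and above pad b, which is at crop (233,410) and about 37 to 39 mm high. I'll descend there.

Call:
{"op": "apply_moves", "data": {"steps": [[1,[-0.04,0.02,0.4],[0,0,0]],[1,[0,0,0.4],[0,0,0]],[1,[0,0,0.12],[0,0,0]],[1,[0,0,0.03],[0,0,0]],[1,[0,0,0.03],[0,0,0]],[1,[0,0,0.03],[0,0,0]],[1,[0,0,0.03],[0,0,0]],[1,[0,0,0.03],[0,0,0]]]}}

```text
time: 9.3
position: [0.5381, -0.2461, 0.0551]
eef_rot: [[0.004, 1.0, 0.002], [1.0, -0.004, -0.001], [-0.001, 0.002, -1.0]]
force: [-1.6, 1.2, 8.6]
grip_width: -0.0
gripper_force: 4.2
```

Call:
{"op": "apply_moves", "data": {"steps": [[1,[0,0,0.03],[0,0,0]],[1,[0,0,0.03],[0,0,0]],[1,[0,0,0.03],[0,0,0]],[1,[0,0,0.03],[0,0,0]],[1,[0,0,0.03],[0,0,0]],[1,[0,0,0],[0,0,0]],[1,[0,0,0],[0,0,0]],[1,[0,0,0],[0,0,0]]]}}

```text
time: 10.3
position: [0.5367, -0.2453, 0.0473]
eef_rot: [[0.004, 1.0, -0.001], [1.0, -0.004, 0.001], [0.001, -0.001, -1.0]]
force: [0.9, -0.1, -0.0]
grip_width: 0.001
gripper_force: 0.0
```

Call:
{"op": "apply_moves", "data": {"steps": [[1,[0,0,0.03],[0,0,0]],[1,[0,0,0.02],[0,0,0]],[1,[0,0,0.02],[0,0,0]],[1,[0,0,0.01],[0,0,0]],[1,[0,0,0],[0,0,0]],[1,[0,0,0],[0,0,0]],[1,[0,0,0],[0,0,0]],[1,[0,0,0],[0,0,0]]]}}

```text
time: 11.3
position: [0.537, -0.2455, 0.046]
eef_rot: [[0.004, 1.0, -0.0], [1.0, -0.004, 0.0], [0.0, -0.0, -1.0]]
force: [-3.7, 2.4, 13.4]
grip_width: -0.0
gripper_force: 6.7
```

Call:
{"op": "apply_moves", "data": {"steps": [[1,[0,0,0.02],[0,0,0]],[1,[0,0,0],[0,0,0]],[1,[0,0,0],[0,0,0]],[1,[0,0,0],[0,0,0]],[1,[0,0,-0.5],[0,0,0]],[1,[0,0,-1],[0,0,0]],[1,[0,0,-1],[0,0,0]],[1,[0,0,-1],[0,0,0]]]}}

```text
time: 12.3
position: [0.537, -0.2455, 0.1849]
eef_rot: [[0.004, 1.0, -0.0], [1.0, -0.004, 0.0], [0.0, -0.0, -1.0]]
force: [0.0, -0.4, -0.4]
grip_width: -0.0
gripper_force: 0.0
```

Call:
{"op": "apply_moves", "data": {"steps": [[1,[-1,-0.5,0],[0,0,0]],[1,[-1,-0.5,0],[0,0,0]],[1,[-1,-0.5,0],[0,0,0]],[1,[-1,-0.5,0],[0,0,0]],[1,[-0.5,0,0],[0,0,0]],[1,[0,0,0],[0,0,0]],[1,[0,0,0],[0,0,0]],[1,[0,0,0],[0,0,0]]]}}

```text
time: 13.3
position: [0.4572, -0.4242, 0.1838]
eef_rot: [[0.002, 1.0, -0.0], [1.0, -0.002, 0.0], [0.0, -0.0, -1.0]]
force: [-0.4, 0.9, -0.3]
grip_width: -0.003
gripper_force: 0.0
```

```bash
python3 -c "
from h import *
d=grab('scene','scene3');t=grab('top','top3')
a=cv2.resize(d['frame'][215:345,225:355,::-1],(600,600),interpolation=cv2.INTER_CUBIC)
b=cv2.resize(t['frame'][145:220,290:385,::-1],(760,600),interpolation=cv2.INTER_CUBIC)
cv2.imwrite('pics/crop3.png',a);cv2.imwrite('pics/crop3t.png',b)
print(env.state()['position'],env.state()['force'],env.state()['time'])
for u,v in [(316,181.3),(359.4,181.5),(322,175),(322,189),(354,175),(354,189)]: print(pt(t,u,v).round(4))
"
```

```text
[ 0.45714838 -0.4245203   0.18393479] [ 0.51390545 -0.55662329 -0.22580869] 13.4
[ 0.5397 -0.1258  0.0308]
[ 0.5385 -0.2471  0.0285]
[ 0.5577 -0.1432  0.0287]
[ 0.5184 -0.1423  0.0281]
[ 0.5569 -0.2325  0.0289]
[ 0.5173 -0.2311  0.0295]
```

View pics/crop3.png

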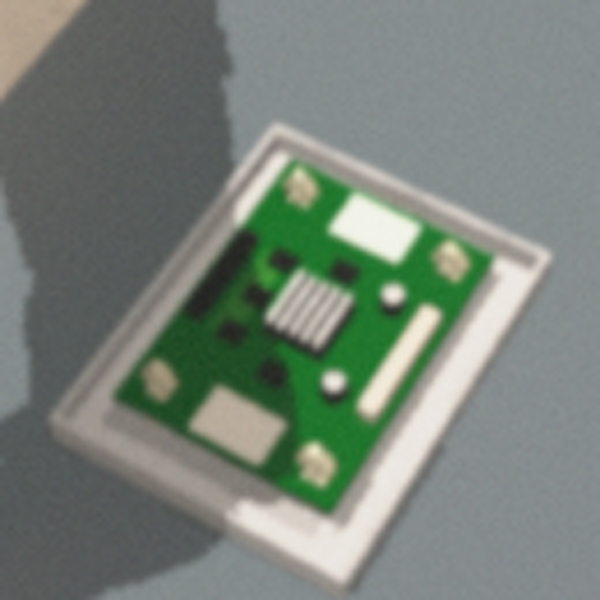

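All four posts now stand proud of the board, at crop (302,187), (451,262), (158,380) and (316,465). The board reads about 29 mm everywhere. I'll average the depth per end, then hand in.

```bash
python3 -c "
from h import *
t=dict(np.load('top3.npz'))
m=lambda u,v:np.mean([pt(t,u+i,v+j)[2] for i in(-2,0,2) for j in(-3,0,3)])
z=[m(316.5,181.5),m(359.5,181.5)];print(z)
if max(z)<.0315: print(env.job_done())
"
```

```text
[np.float64(0.02942110606854298), np.float64(0.028772620250818084)]
the job is handed in; nothing more can be done
None
```

The green board is pressed home on all four posts: both ends measure about 29 mm, and the blue board was never touched. I handed the job in at about 13.4 s; the judge's result was not shown.

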